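Wedge the rocking carving bench

TASK

The little carving bench rocks because its far right leg is too short. Push the tapered wedge, thin end first, under that leg until the bench stands level and no longer rocks, then press down on the bench top above the short leg to show that it stands firm, and leave it so. Push and press only: do not lift the wedge or the bench, do not shove the bench from its place, and leave the other things on the worktable where they are.

Things in the scene. Friction and masses are not known exactly. Their poses are not given: they have to be found in the camera images.
- bench: Small loose wooden carving bench, 2 kg: slab 220 x 300 x 32 mm, top 112 mm up, on four 45 mm square legs centred at x = +-80, y = +-115 mm. A vise sticks out of its left end to y = +220 mm; a dark guitar neck blank is held on top (x -86 to -34 mm, 60 mm high) by a holdfast (x = 30, y = 50 mm, 60 mm high). Origin: under the slab's centre, at foot level; x across it, y along it (300 mm), z up.
- short_foot (a point): Centre of the 45 x 45 mm underside of the short leg, at bench x = +80, y = -115 mm: the far right leg seen from the robot. It is 4 to 8 mm short, differing from run to run; its height above the worktable (z = 0) is the gap to fill. At rest the bench stands level on the three sound legs with this foot in the air. Axes as the bench's.
- corner (a point): Point on the slab's top face straight above the short leg (bench x = +80, y = -115, z = 112 mm): where to press. The slab's edges lie 30 mm off in +x and 35 mm in -y; the top is clear for 100 mm around it. Before wedging, 2 to 3 N down here rocks the bench, and the point sinks until the foot meets the worktable.
- wedge: Pale hardwood wedge, 130 x 40 mm, 2 mm thick at the tip rising evenly to 17 mm at the butt, 45 g, lying flat right of the bench (-y side), roughly pointing at the short leg. Origin: centre of underside; x to the tip (tip x = +65, butt face x = -65 mm), z up. It slides with well under 1 N; once it bears on the foot the push rises steeply, to about 10 N, where the whole bench starts to slide.
- wedge_tip (a point): Middle of the wedge's thin end, at the level of its underside.
- wedge_face (a point): Centre of the wedge's sloping top face; its z axis is square to that face, its x axis runs down the slope to the tip.
- glue_jar: Whitish round jar with a grey cap, 58 mm across, 62 mm high, standing. Bystander. Origin: centre of its underside.
- offcut: Pale flat wooden offcut of even thickness, 52 x 80 x 14 mm, lying. Bystander, no wedge. Origin: centre of its underside, y along it.
- plane: Steel hand plane 48 x 155 mm, 60 mm high. Bystander. Origin: centre of its sole, y along it.
- mallet: Round wooden carver's mallet standing on its head, 86 mm across, 217 mm high. Bystander. Origin: centre of its underside.
Not all that is in view belongs to the job. Leave any black or blue look-alike of the wedge alone.

How it is judged (in metres and radians):
On the way, in this order (a step that is already met when the one before it is completed fails the run):
1. the wedge's thin end is under the short leg (x of short_foot in the frame of wedge between -0.06 and 0.08 m and y of short_foot in the frame of wedge between -0.035 and 0.035 m and angle between wedge's own z axis and vertical below 0.1 rad), for 0.05 s.
2. the fingers press down over the short leg with 5 N or more, the load goes into the wedge, and the bench stays level within 0.008 rad (1 mm at that corner) (contact force between the fingers and bench above 5 N and contact force between wedge and bench above 2 N and contact force between the fingers and wedge below 0.5 N and angle between bench's own z axis and vertical below 0.008 rad and height (world z) of the grasp point above 0.112 m and horizontal distance between the grasp point and corner below 0.05 m), for 0.2 s.
At the end, for the whole second after the job is handed in: The bench stands level within 0.008 rad (about half a degree) with the wedge's slope snug under the short leg (within about 1 mm), after standing a press of 5 N over that leg without rocking; bench and wedge at rest; the bench within 20 mm of where it stood and the bystanders within 30 mm (angle between bench's own z axis and vertical below 0.008 rad and x of short_foot in the frame of wedge between -0.06 and 0.08 m and y of short_foot in the frame of wedge between -0.035 and 0.035 m and z of short_foot in the frame of wedge_face below 0.0048 m and linear speed of each of bench, wedge below 0.01 m/s); the robot touches nothing.
It fails at once if the wedge is lifted off the worktable (height (world z) of wedge above 0.012 m).
It fails at once if the bench is lifted (height (world z) of bench above 0.012 m).
It fails at once if the bench is shoved more than 20 mm from its place (distance of bench from where it was at the start of the episode above 0.02 m).
It fails at once if a bystander is moved more than 30 mm (distance of any of glue_jar, offcut, plane, mallet from where it was at the start of the episode above 0.03 m).
It also fails if it takes over 54 s, if anything falls off the work surface, if the arm or the gripper's body presses on something with over 40 N, if the wrist force passes 120 N, or if a joint passes its speed limit or range.

ROBOT

A 7-joint arm with a two-finger parallel gripper is mounted at the origin on the work surface. World frame = base frame: x ahead of the robot, y to its left, z up, the work surface at z = 0. Lengths are in mm, angles in rad, forces in N, time in s.
With the tool pointing down it reaches from about 425 to 825 mm from the base axis. Payload 3.6 kg.
Tool frame: the origin (TCP) lies at the very end of the fingers, on their centre line; the grasp point (between the pads) lies 19 mm behind it; z points along the fingers, y is the line along which they close (so a half turn about z gives the same grasp; the last joint's range is limited). The gripper opens to 93 mm and grips with 3 to 60 N. Pads are 15 mm wide; open, the fingers measure 128 mm over their backs; the gripper's body (75 mm by 188 mm) begins 65 mm behind the grasp point.
Start: joints at [-1.26, 0.615, -0.013, 1.423, 0.008, 1.103, -0.04], TCP at [215.381, 613.245, 182.24] pointing down, gripper open.
Joint ranges: [-3.12, 3.12], [-0.3, 2.06], [-1.34, 1.32], [0.26, 2.42], [-1.36, 4.5], [0.01, 1.98], [-2.84, 2.84]. Speed limits (rad/s): [2.79, 2.79, 3.14, 3.14, 3.14, 3.14, 3.14].

INTERFACE

Orientations are given as a unit quaternion [x, y, z, w].
In Python, from workcell import * gives the robot as it stands.
- The arm moves only by the tool arm_command, never from a script. Its argument "plan" is a list of rows, each a list of 7 numbers: the shift along the tool's x, y, z in mm, then the turn, a rotation vector about the tool's x, y, z in degrees, then the opening in per cent of the stroke, from 0 (shut) to 100 (fully open). A call has 1 to 20 rows; each row shifts and turns the commanded pose from where the row before left it, along the tool's axes as they then stand; what a row does not reach is not made up. A row lasts 1/12 s, in which the tool goes at most 41.7 mm and 7.16 degrees, less where a joint would pass 70% of its speed; a pose out of reach is approached as far as the arm can. A call is refused whole if a number of a shift passes 41.7 or a number of a turn 7.16, either way. A call with a gripper value outside its range is refused whole. The fingers move at their own pace and stop on an object; the grip force is fixed at half the most. Time passes only in rows, so rows that do not move let the fingers close. It gives the time, the measured TCP pose, the force, the opening and the grip force at its end, in the units of the state.
- read_state(): the state, without advancing time (a new reading comes with each control period).
- capture(name): name is "scene" or "top" or "wrist"; returns the picture (384x512x3 uint8, blue, green, red); there is no depth.
- calibration(name): a dict with "mtx" (3x3 intrinsics, pixels), "origin" and "rotation" of the camera in the world. Camera axes: x right, y down, z forward; pixel columns grow to the right and rows downward; lengths in mm; the calibration is good to about 2 mm. The wrist camera is an equidistant fisheye: a pixel r from the principal point sees the ray r / f radians off the axis. A picture is of the moment at which its call begins: read the wrist's pose just before it. calibration takes no time and is no camera call; for the wrist camera it gives the pose at the moment of the call.
- finish_job(): hands the job in; it is judged then, once.
The state is a dict: "time": time; "joint_pos": joint angles; "qvel": joint speeds; "effort": joint torques, N m; "tcp_pos": TCP position; "tool_rot": TCP orientation; "force": force on the tool from outside, world axes, zero at the start; "ft_torque": the same for the moment, N m; "gripper_width": finger opening in mm; "gripper_force": force on a finger pad.
Only numpy, scipy, OpenCV 4.12 (cv2) and the standard library are available. Lean on these libraries where they do the work, as an engineer would, in place of code of your own. Each camera call takes 0.05 s, during which the arm holds its last target. There are 200 camera calls.

## Working session

There is one attempt and no reset: what is moved stays moved. The work goes in short steps, Python scripts to look and compute and a tool call to move; the robot and the scene stay as the last step left them, time stands still between calls to the robot, and variables do not carry over. Pictures are saved under pics/ and viewed, at most 10 in all, crops included, and the job is handed in when it is done.

Besides the shell and the picture viewer there is one more tool, called as a command line: name --pt "numbers of a row" for each row, then --argument value for the rest. arm_command: Moves the arm, as the interface text tells. Its arguments: {"type":"object","properties":{"plan":{"type":"array","items":{"type":"array","items":{"type":"number"}}}},"required":["plan"]}

```bash
ls; mkdir -p pics
python3 - <<'E'
from workcell import *
import cv2,numpy as np
s=read_state();print({k:np.round(v,3).tolist() for k,v in s.items()})
for n in("scene","top"):
    cv2.imwrite(f"pics/{n}0.png",capture(n))
    c=calibration(n);print(n,np.round(c["mtx"],1).tolist(),np.round(c["origin"],1).tolist(),np.round(c["rotation"],3).tolist())
E
```

```text
pics
{'time': 0.0, 'joint_pos': [-1.259, 0.616, -0.013, 1.425, 0.008, 1.103, -0.04], 'qvel': [-0.0, -0.001, -0.001, 0.001, -0.002, 0.0, 0.001], 'effort': [-0.0, -45.894, 0.209, -16.574, -0.061, 0.021, 0.0], 'tcp_pos': [215.134, 612.433, 181.095], 'tool_rot': [0.168, 0.986, -0.001, -0.0], 'force': [0.171, -0.402, -0.567], 'ft_torque': [0.028, -0.019, -0.021], 'gripper_force': 0.0, 'gripper_width': 92.994}
scene [[469.5, 0.0, 262.6], [0.0, 469.5, 198.4], [0.0, 0.0, 1.0]] [1234.0, -316.5, 931.9] [0.808, 0.465, -0.19, -0.309]
top [[469.5, 0.0, 259.4], [0.0, 469.5, 198.6], [0.0, 0.0, 1.0]] [406.3, 55.0, 1566.0] [0.708, -0.705, 0.041, -0.028]
```

View pics/scene0.png

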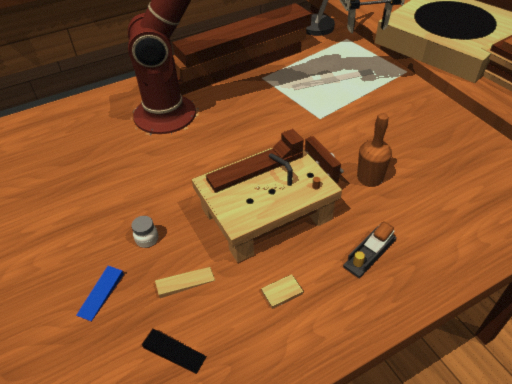

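View pics/top0.png

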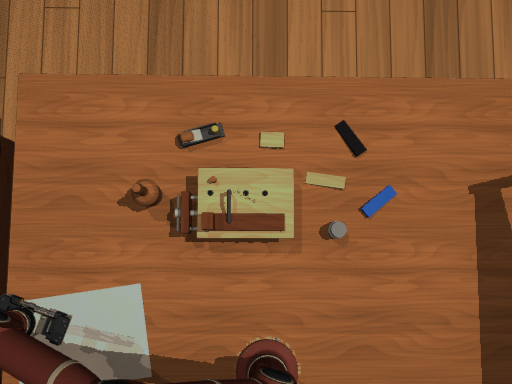

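Wedge candidates: the pale strip at scene (185,282) / top (325,181), the offcut (282,291)/(272,140), the black strip (174,350)/(350,138), and the blue strip (100,293)/(378,201). I choose the pale long strip. Next I measure it and check it in a close crop.

```bash
cat > h.py <<'E'
from workcell import *
import cv2,numpy as np
from scipy.spatial.transform import Rotation as R
def cast(c,uv,z):
    uv=np.atleast_2d(uv).astype(float);k=c["mtx"]
    d=np.c_[(uv-[k[0][2],k[1][2]])/k[0][0],np.ones(len(uv))]
    d=R.from_quat(c["rotation"]).apply(d);o=np.array(c["origin"])
    return o+d*((z-o[2])/d[:,2])[:,None]
def proj(c,p):
    q=R.from_quat(c["rotation"]).inv().apply(np.atleast_2d(p)-c["origin"]);k=np.array(c["mtx"])
    return q[:,:2]/q[:,2:]*k[0,0]+k[:2,2]
def pale(im,seed,r=70):
    h=cv2.cvtColor(im,cv2.COLOR_BGR2HSV)
    m=cv2.inRange(h,(17,60,90),(35,200,255))
    m=cv2.morphologyEx(m,cv2.MORPH_CLOSE,np.ones((3,3)))
    cs,_=cv2.findContours(m,cv2.RETR_EXTERNAL,cv2.CHAIN_APPROX_NONE)
    return max(cs,key=lambda c:(cv2.pointPolygonTest(c,seed,False)>=0)*1e6+cv2.contourArea(c))
E
python3 - <<'E'
from h import *
im=cv2.imread("pics/top0.png");c=calibration("top")
for n,s,z in(("wedge",(325,181),9),("slab",(250,180),112),("offcut",(272,140),14)):
    k=pale(im,s);b=cv2.minAreaRect(k);w=cast(c,cv2.boxPoints(b),z)
    print(n,np.round(b[0],1),np.round(w[:,:2]).tolist(),np.round(w.mean(0)),np.round(np.linalg.norm(np.diff(w,axis=0),axis=1)))
s=cv2.imread("pics/scene0.png")
a=cv2.resize(s[190:310,140:340],None,fx=3,fy=3,interpolation=cv2.INTER_CUBIC)
b=cv2.resize(im[150:230,270:400],(390,240),interpolation=cv2.INTER_CUBIC)
o=np.zeros((600,600,3),np.uint8);o[:360]=a;o[360:,:390]=b;cv2.imwrite("pics/crop1.png",o)
ci=calibration("scene")
E
```

```text
wedge [325.  179.7] [[613.0, -125.0], [654.0, -131.0], [635.0, -263.0], [595.0, -257.0]] [ 624. -194.    9.] [ 41. 134.  41.]
slab [245.  202.5] [[644.0, 223.0], [646.0, -77.0], [430.0, -77.0], [429.0, 219.0]] [537.  72. 112.] [300. 216. 296.]
offcut [271.5 139.5] [[784.0, 25.0], [785.0, -53.0], [733.0, -53.0], [733.0, 24.0]] [759. -14.  14.] [78. 51. 77.]
```

View pics/crop1.png

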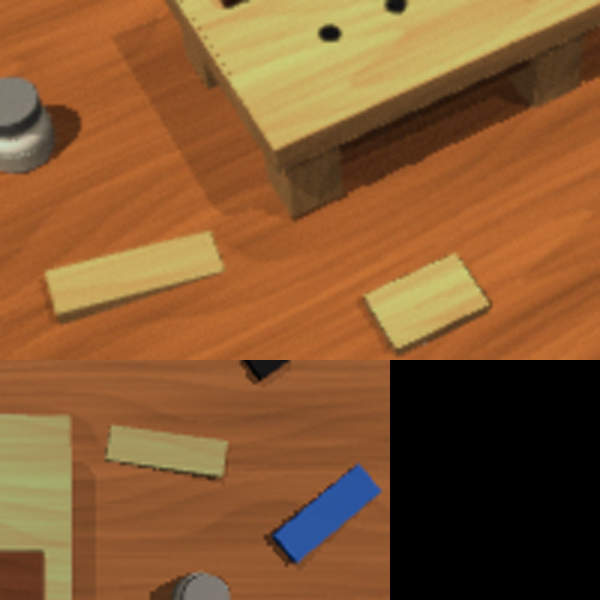

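The crop shows the pale strip's thick butt at crop (55,300), its thin end toward the bench at (215,255), and the offcut of even thickness at (430,300). So the wedge is the left one. Its tip is near (633,-127), its butt near (616,-259), and the short foot is near (618,-43). I'll turn the shut fingers so they form a broad pusher behind the butt, passing high over the bench.

arm_command --pt "0 0 -10 0 0 7.07 0" --pt "0 0 -10 0 0 7.07 0" --pt "0 0 -10 0 0 7.07 0" --pt "0 0 -10 0 0 7.07 0" --pt "0 0 -10 0 0 7.07 0" --pt "0 0 -10 0 0 7.07 0" --pt "0 0 -10 0 0 7.07 0" --pt "0 0 -10 0 0 7.07 0" --pt "0 0 -10 0 0 7.07 0" --pt "0 0 -10 0 0 7.07 0" --pt "-20 9 0 0 0 0 0" --pt "-36 16 0 0 0 0 0" --pt "-36 16 0 0 0 0 0" --pt "-36 16 0 0 0 0 0" --pt "-36 16 0 0 0 0 0" --pt "-36 16 0 0 0 0 0" --pt "-36 16 0 0 0 0 0" --pt "-36 16 0 0 0 0 0" --pt "-36 16 0 0 0 0 0" --pt "-36 16 0 0 0 0 0"

```text
time: 1.77
tcp_pos: [368.1, 267.1, 282.0]
tool_rot: [0.707, 0.707, -0.0, -0.0]
force: [1.6, -0.4, 0.2]
gripper_width: 0.6
gripper_force: 0.0
```

arm_command --pt "-35 16 0 0 0 0 0" --pt "-35 16 0 0 0 0 0" --pt "-35 16 0 0 0 0 0" --pt "-35 16 0 0 0 0 0" --pt "-35 16 0 0 0 0 0" --pt "-35 16 0 0 0 0 0" --pt "-35 16 0 0 0 0 0" --pt "-35 16 0 0 0 0 0" --pt "-35 16 0 0 0 0 0" --pt "-35 16 0 0 0 0 0" --pt "-35 16 0 0 0 0 0" --pt "-35 16 0 0 0 0 0" --pt "-35 16 0 0 0 0 0" --pt "-35 16 0 0 0 0 0" --pt "-35 15 0 0 0 0 0" --pt "-22 12 0 0 0 0 0" --pt "0 0 0 0 0 0 0" --pt "0 0 0 0 0 0 0"

```text
time: 3.27
tcp_pos: [617.9, -279.4, 280.7]
tool_rot: [0.708, 0.706, -0.001, -0.001]
force: [0.9, 0.6, 0.3]
gripper_width: 0.2
gripper_force: 0.0
```

Run:
```python
from h import *
s=read_state();print(np.round(s["tcp_pos"],1),np.round(s["tool_rot"],3),np.round(s["force"],2),np.round(s["joint_pos"],2))
c=calibration("wrist");print({k:np.round(v,3).tolist() for k,v in c.items()})
cv2.imwrite("pics/w1.png",capture("wrist"));cv2.imwrite("pics/top1.png",capture("top"))
```

```text
[ 617.9 -279.4  280.7] [ 0.708  0.706 -0.001 -0.001] [0.9  0.58 0.26] [ 0.12  0.65  0.57  1.17 -0.34  1.41  0.64]
{'mtx': [[297.319, 0.0, 255.406], [0.0, 297.319, 194.394], [0.0, 0.0, 1.0]], 'origin': [618.101, -210.654, 482.611], 'rotation': [0.992, -0.001, -0.001, 0.125]}
```

View pics/w1.png

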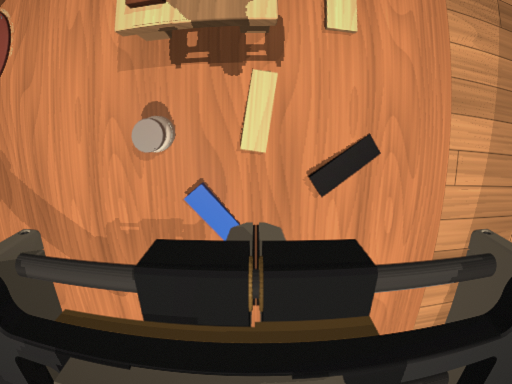

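Wrist view: wedge at (260,110) with its tip up at (263,70), bench slab edge above, and blue (212,210) and black (344,165) strips clear of the fingers' column (256,235). Next I measure the wedge.

```bash
cat >> h.py <<'E'
def wcast(c,uv,z):
    uv=np.atleast_2d(uv).astype(float);k=c["mtx"];p=(uv-[k[0][2],k[1][2]])/k[0][0]
    t=np.linalg.norm(p,axis=1,keepdims=True)
    d=R.from_quat(c["rotation"]).apply(np.c_[p*np.sinc(t/np.pi),np.cos(t)]);o=np.array(c["origin"])
    return o+d*((z-o[2])/d[:,2])[:,None]
E
python3 - <<'E'
from h import *
c=calibration("wrist");im=cv2.imread("pics/w1.png")
k=pale(im,(260,110));p=wcast(c,k[:,0],9)[:,:2].astype(np.float32)
b=cv2.minAreaRect(p);print("wrist",b,cv2.boxPoints(b).round().tolist())
c=calibration("top");im=cv2.imread("pics/top1.png")
k=pale(im,(325,180));p=cast(c,k[:,0],9)[:,:2].astype(np.float32)
b=cv2.minAreaRect(p);print("top",b,cv2.boxPoints(b).round().tolist())
E
```

```text
wrist ((622.4827270507812, -192.28407287597656), (130.64715576171875, 41.687618255615234), 81.80358123779297) [[593.0, -254.0], [634.0, -260.0], [652.0, -131.0], [611.0, -125.0]]
top ((623.4492797851562, -194.15103149414062), (133.74609375, 41.84850311279297), 82.53512573242188) [[594.0, -258.0], [636.0, -263.0], [653.0, -131.0], [611.0, -125.0]]
```

arm_command --pt "-6 3 20 0 0 0 0" --pt "0 0 35 0 0 0 0" --pt "0 0 35 0 0 0 0" --pt "0 0 35 0 0 0 0" --pt "0 0 35 0 0 0 0" --pt "0 0 35 0 0 0 0" --pt "0 0 35 0 0 0 0" --pt "0 0 25 0 0 0 0" --pt "0 0 15 0 0 0 0" --pt "0 0 3 0 0 0 0" --pt "0 0 0 0 0 0 0"

```text
time: 4.28
tcp_pos: [621.5, -281.8, 8.8]
tool_rot: [0.707, 0.708, 0.0, -0.001]
force: [0.8, -0.2, 0.3]
gripper_width: 0.2
gripper_force: 0.0
```

arm_command --pt "3 0 0 0 0 0 0" --pt "3 0 0 0 0 0 0" --pt "3 0 0 0 0 0 0" --pt "3 0 0 0 0 0 0" --pt "3 0 0 0 0 0 0" --pt "3 0 0 0 0 0 0" --pt "3 0 0 0 0 0 0" --pt "3 0 0 0 0 0 0" --pt "3 0 0 0 0 0 0" --pt "3 0 0 0 0 0 0" --pt "3 0 0 0 0 0 0" --pt "3 0 0 0 0 0 0" --pt "3 0 0 0 0 0 0" --pt "3 0 0 0 0 0 0" --pt "3 0 0 0 0 0 0" --pt "3 0 0 0 0 0 0" --pt "3 0 0 0 0 0 0" --pt "3 0 0 0 0 0 0" --pt "0 0 0 0 0 0 0"

```text
time: 5.87
tcp_pos: [621.8, -228.9, 9.2]
tool_rot: [0.707, 0.707, 0.0, -0.0]
force: [0.2, 0.8, 0.5]
gripper_width: 0.3
gripper_force: 0.0
```

Run:
```python
from h import *
print(np.round(read_state()["force"],2))
c=calibration("wrist");im=capture("wrist");cv2.imwrite("pics/w2.png",im)
im=np.vstack([im,capture("scene")]);cv2.imwrite("pics/s2.png",im[384:])
o=np.zeros((600,600,3),np.uint8);o[:300]=cv2.resize(im[60:260,130:380][:, :],(600,480))[:300]
o[300:]=cv2.resize(im[384+190:384+310,120:360],(600,300),interpolation=cv2.INTER_CUBIC);cv2.imwrite("pics/c2.png",o)
```

```text
[0.18 0.83 0.48]
```

View pics/w2.png

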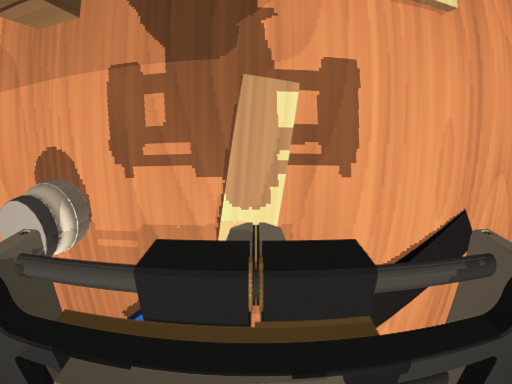

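Wrist view: the wedge still lies askew, with tip corners at (243,75) and (300,84) and edges running down to (218,240) and (278,222). I measure its pose.

Run:
```python
from h import *
c=calibration("wrist")
print(wcast(c,[(243,75),(300,84)],2).round(1).tolist());print(wcast(c,[(218,240),(278,222)],14).round(1).tolist())
c=calibration("scene");im=cv2.imread("pics/s2.png")
o=im[170:320,100:360];cv2.imwrite("pics/c3.png",cv2.resize(o,(780,450),interpolation=cv2.INTER_CUBIC))
```

```text
[[612.5, -129.6, 2.0], [652.3, -135.5, 2.0]]
[[594.2, -246.0, 14.0], [637.1, -232.0, 14.0]]
```

View pics/c3.png

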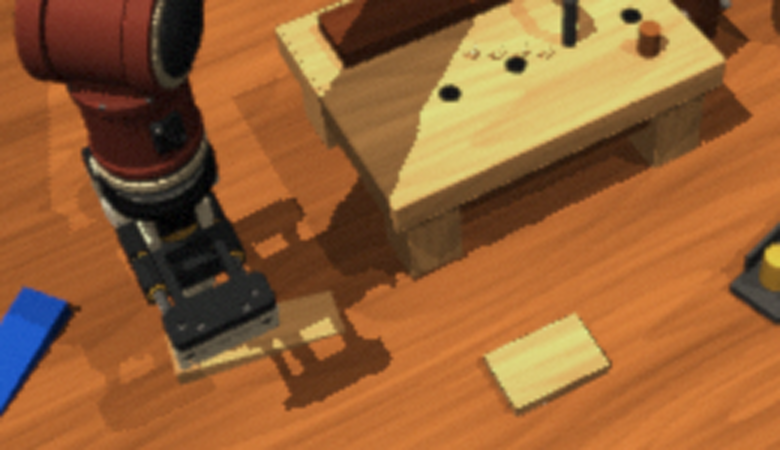

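Run:
```python
from h import *
s=read_state();print(np.round(s["tcp_pos"],1),np.round(s["joint_pos"],3),np.round(s["force"],2))
c=calibration("scene");t=np.array(s["tcp_pos"])
f=lambda p:((proj(c,p)-[100,170])*3).round().tolist()
print("tcp",f(t),"body corners",f(t+[[94,37,84],[94,-37,84],[-94,-37,84],[-94,37,84]]))
print("wedge butt bottom",f([[593,-256,0],[634,-262,0],[634,-262,17]]),"tip",f([[652,-133,2],[612,-127,2]]))
a,b=cv2.imread("pics/scene0.png"),cv2.imread("pics/s2.png")
o=np.vstack([cv2.resize(i[250:310,140:230],(720,300) if 0 else (450,300),interpolation=cv2.INTER_CUBIC) for i in(a,b)])
cv2.imwrite("pics/c4.png",o)
```

```text
[ 621.7 -229.9    9.3] [ 0.067  0.867  0.465  1.557 -0.48   0.833  0.718] [ 0.75  0.17 -0.36]
tcp [[212.0, 350.0]] body corners [[294.0, 363.0], [193.0, 412.0], [99.0, 218.0], [192.0, 178.0]]
wedge butt bottom [[168.0, 344.0], [180.0, 387.0], [176.0, 376.0]] tip [[345.0, 330.0], [329.0, 289.0]]
```

View pics/c4.png

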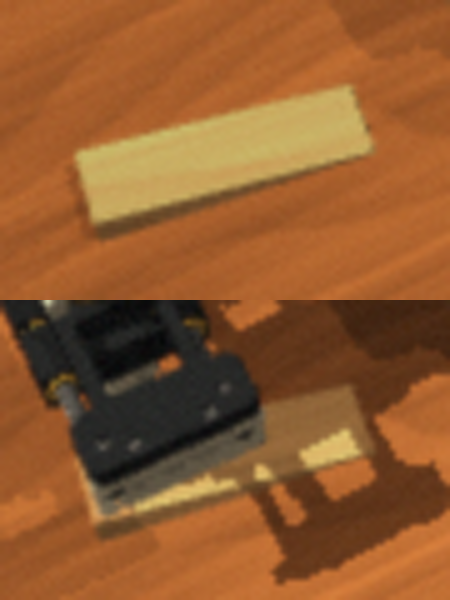

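The wedge has not moved at all (same pixels before and after), so the fingers passed above it and the true fingertip is higher than reported. I'll back off behind the butt and feel for the table.

arm_command --pt "0 0 -6 0 0 0 0" --pt "-14 0 0 0 0 0 0" --pt "-20 0 0 0 0 0 0" --pt "-20 0 0 0 0 0 0" --pt "-4 0 0 0 0 0 0" --pt "0 0 3 0 0 0 0" --pt "0 0 3 0 0 0 0" --pt "0 0 2 0 0 0 0" --pt "0 0 2 0 0 0 0" --pt "0 0 2 0 0 0 0" --pt "0 0 0 0 0 0 0"

```text
time: 6.88
tcp_pos: [621.5, -286.8, 2.6]
tool_rot: [0.707, 0.707, 0.0, -0.001]
force: [0.2, -0.5, -0.4]
gripper_width: 0.5
gripper_force: 0.0
```

Run:
```python
from h import *
s=read_state();print(np.round(s["tcp_pos"],1),np.round(s["force"],2))
cv2.imwrite("pics/s3.png",capture("scene"))
im=capture("wrist")
im=np.hstack([cv2.resize(cv2.imread("pics/s3.png")[220:320,90:230],(420,300),interpolation=cv2.INTER_CUBIC),cv2.resize(im[180:,130:386],(376,300))]);cv2.imwrite("pics/c5.png",im)
```

```text
[ 621.5 -286.8    2.6] [ 0.23 -0.53 -0.35]
```

View pics/c5.png

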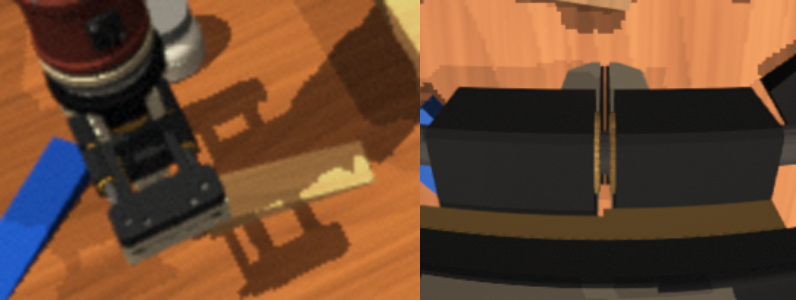

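arm_command --pt "0 0 1 0 0 0 0" --pt "0 0 1 0 0 0 0" --pt "0 0 1 0 0 0 0" --pt "0 0 1 0 0 0 0" --pt "0 0 0 0 0 0 0"

```text
time: 7.4
tcp_pos: [621.4, -288.0, -1.0]
tool_rot: [0.707, 0.707, -0.0, -0.0]
force: [-0.0, 0.0, -0.2]
gripper_width: 0.6
gripper_force: 0.0
```

Still no contact at a reported z of -1, so the tip really is higher than reported. I keep feeling downward.

arm_command --pt "0 0 1 0 0 0 0" --pt "0 0 1 0 0 0 0" --pt "0 0 1 0 0 0 0" --pt "0 0 1 0 0 0 0" --pt "0 0 0 0 0 0 0"

```text
time: 7.82
tcp_pos: [621.4, -288.0, -5.1]
tool_rot: [0.707, 0.707, -0.0, -0.0]
force: [0.4, -0.9, 1.0]
gripper_width: 0.7
gripper_force: 0.0
```

arm_command --pt "0 0 1 0 0 0 0" --pt "0 0 1 0 0 0 0" --pt "0 0 1 0 0 0 0" --pt "0 0 0 0 0 0 0"

```text
time: 8.15
tcp_pos: [621.4, -288.1, -8.0]
tool_rot: [0.707, 0.707, -0.0, -0.0]
force: [1.4, 0.0, -0.0]
gripper_width: 0.7
gripper_force: 0.0
```

arm_command --pt "0 0 1 0 0 0 0" --pt "0 0 1 0 0 0 0" --pt "0 0 1 0 0 0 0" --pt "0 0 1 0 0 0 0" --pt "0 0 0 0 0 0 0"

```text
time: 8.57
tcp_pos: [621.4, -288.0, -12.1]
tool_rot: [0.707, 0.707, -0.0, -0.0]
force: [0.2, -1.0, 0.0]
gripper_width: 0.3
gripper_force: 0.0
```

arm_command --pt "0 0 1 0 0 0 0" --pt "0 0 1 0 0 0 0" --pt "0 0 1 0 0 0 0" --pt "0 0 1 0 0 0 0" --pt "0 0 0 0 0 0 0"

```text
time: 8.98
tcp_pos: [621.4, -288.0, -16.0]
tool_rot: [0.707, 0.707, -0.0, -0.0]
force: [-0.5, -1.0, -0.1]
gripper_width: 0.7
gripper_force: 0.0
```

arm_command --pt "0 0 1 0 0 0 0" --pt "0 0 1 0 0 0 0" --pt "0 0 1 0 0 0 0" --pt "0 0 1 0 0 0 0" --pt "0 0 1 0 0 0 0" --pt "0 0 0 0 0 0 0"

```text
time: 9.48
tcp_pos: [621.4, -288.0, -21.1]
tool_rot: [0.707, 0.707, -0.0, -0.0]
force: [0.6, -0.1, -0.0]
gripper_width: 0.5
gripper_force: 0.0
```

arm_command --pt "0 0 -30 0 0 0 0" --pt "0 0 -41 0 0 0 100" --pt "0 0 -41 0 0 0 100" --pt "0 0 -9 0 0 0 100" --pt "0 0 0 0 0 0 100" --pt "0 0 0 0 0 0 100" --pt "0 0 0 0 0 0 100" --pt "0 0 0 0 0 0 100" --pt "0 0 0 0 0 0 100" --pt "0 0 0 0 0 0 100"

```text
time: 10.32
tcp_pos: [620.9, -287.7, 98.7]
tool_rot: [0.707, 0.707, -0.001, -0.001]
force: [1.5, -0.1, 0.2]
gripper_width: 55.7
gripper_force: 0.0
```

Run:
```python
from h import *
s=read_state();t=np.array(s["tcp_pos"]);print(np.round(t,1),s["gripper_width"])
c=calibration("scene");im=capture("scene")
f=lambda p:((proj(c,p)-[60,170])*4).round().tolist()
print("tip backs at tcp z",f(t+[[64,0,0],[64,0,20],[64,0,40],[-64,0,0]]))
w=capture("wrist");t=capture("top")
o=np.zeros((600,800,3),np.uint8);o[:400,:400]=cv2.resize(im[170:270+0,60:160],(400,400),interpolation=cv2.INTER_CUBIC)
o[:300,400:]=cv2.resize(w,(400,300));o[300:,400:]=cv2.resize(t[130:230,290:423],(400,300),interpolation=cv2.INTER_CUBIC);
o[400:,:400]=cv2.resize(im[240:310,60:200],(400,200));cv2.imwrite("pics/c6.png",o)
```

```text
[ 620.9 -287.7   98.7] 55.68738517119862
tip backs at tcp z [[354.0, 515.0], [346.0, 494.0], [338.0, 473.0], [272.0, 337.0]]
```

View pics/c6.png

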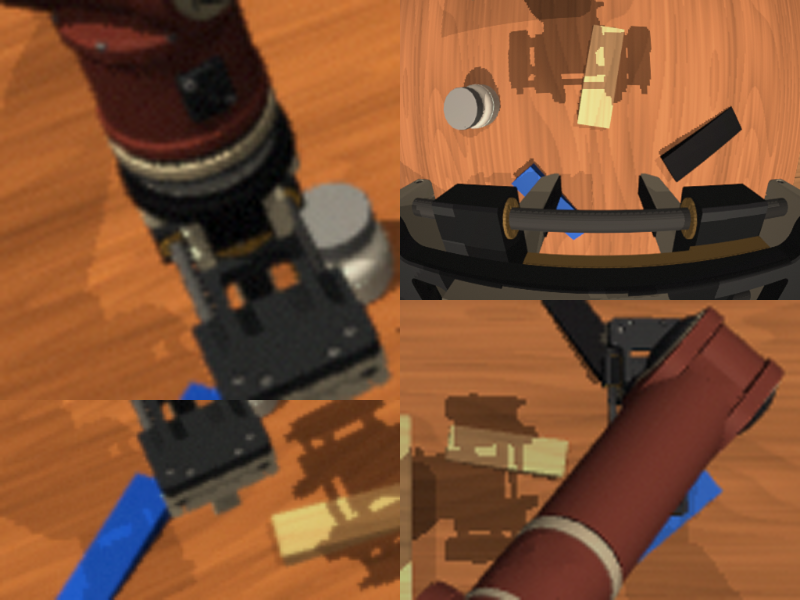

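Bottom-left crop: the open finger's end shows at about scene (140,277), where the reported TCP would put it at (145,292). The wrist view agrees. So the real fingertips sit about 50–57 mm above the reported TCP. The wedge is undisturbed. I'll shut the fingers and feel for the table from a reported z of -31.

arm_command --pt "0 0 0 0 0 0 0" --pt "0 0 10 0 0 0 0" --pt "0 0 20 0 0 0 0" --pt "0 0 20 0 0 0 0" --pt "0 0 20 0 0 0 0" --pt "0 0 20 0 0 0 0" --pt "0 0 20 0 0 0 0" --pt "0 0 15 0 0 0 0" --pt "0 0 5 0 0 0 0" --pt "0 0 1 0 0 0 0" --pt "0 0 1 0 0 0 0" --pt "0 0 1 0 0 0 0" --pt "0 0 1 0 0 0 0" --pt "0 0 1 0 0 0 0" --pt "0 0 0 0 0 0 0"

```text
time: 11.72
tcp_pos: [621.9, -288.2, -34.2]
tool_rot: [0.707, 0.707, 0.0, 0.0]
force: [-0.8, -0.0, 0.2]
gripper_width: 0.4
gripper_force: 0.0
```

arm_command --pt "0 0 1 0 0 0 0" --pt "0 0 1 0 0 0 0" --pt "0 0 1 0 0 0 0" --pt "0 0 1 0 0 0 0" --pt "0 0 1 0 0 0 0" --pt "0 0 1 0 0 0 0" --pt "0 0 0 0 0 0 0"

```text
time: 12.3
tcp_pos: [621.9, -288.2, -36.1]
tool_rot: [0.707, 0.707, 0.001, 0.0]
force: [-5.1, 4.7, 21.3]
gripper_width: 0.8
gripper_force: 10.1
```

Contact at a reported z of about -36, so that is the table for these fingertips. I raise to about 6 mm true height and push.

arm_command --pt "0 0 -6 0 0 0 0" --pt "0 0 -4 0 0 0 0" --pt "3 0 0 0 0 0 0" --pt "3 0 0 0 0 0 0" --pt "3 0 0 0 0 0 0" --pt "3 0 0 0 0 0 0" --pt "3 0 0 0 0 0 0" --pt "3 0 0 0 0 0 0" --pt "3 0 0 0 0 0 0" --pt "3 0 0 0 0 0 0" --pt "3 0 0 0 0 0 0" --pt "3 0 0 0 0 0 0" --pt "3 0 0 0 0 0 0" --pt "3 0 0 0 0 0 0" --pt "0 0 0 0 0 0 0"

```text
time: 13.55
tcp_pos: [621.8, -251.0, -30.8]
tool_rot: [0.707, 0.707, 0.0, -0.0]
force: [0.8, 0.5, 0.2]
gripper_width: 0.4
gripper_force: 0.0
```

```bash
cat >> h.py <<'E'
def wedge(name):
    c=calibration("wrist");im=capture("wrist");cv2.imwrite(name,im)
    h=cv2.cvtColor(im,cv2.COLOR_BGR2HSV);m=cv2.inRange(h,(18,60,60),(35,200,255))
    m[225:]=0;m[:,:170]=0;m[:,350:]=0
    cs,_=cv2.findContours(cv2.morphologyEx(m,cv2.MORPH_OPEN,np.ones((3,3))),cv2.RETR_EXTERNAL,cv2.CHAIN_APPROX_NONE)
    k=max(cs,key=cv2.contourArea);p=wcast(c,k[:,0],9)[:,:2].astype(np.float32)
    b=cv2.minAreaRect(p);print("area",cv2.contourArea(k),"size",np.round(b[1]),cv2.boxPoints(b).round(1).tolist())
E
python3 - <<'E'
from h import *
wedge("pics/w5.png");c=calibration("scene");im=capture("scene");cv2.imwrite("pics/s5.png",im)
a=cv2.imread("pics/scene0.png")
d=cv2.absdiff(a,im).max(2);print(np.round(read_state()["tcp_pos"],1),np.round(read_state()["force"],2))
E
```

```text
area 910.0 size [43. 14.] [[627.9000244140625, -157.1999969482422], [641.7000122070312, -157.5], [642.5, -114.69999694824219], [628.7000122070312, -114.5]]
[ 621.7 -251.9  -30.7] [-0.44  0.31  0.72]
```

Run:
```python
from h import *
im=cv2.imread("pics/w5.png");h=cv2.cvtColor(im,cv2.COLOR_BGR2HSV)
for r in (90,120,150,180,200): print(r,[(u,*h[r,u].tolist()) for u in range(200,312,8)])
```

```text
90 [(200, 11, 161, 138), (208, 11, 159, 135), (216, 14, 132, 219), (224, 14, 132, 197), (232, 14, 130, 210), (240, 14, 132, 197), (248, 14, 130, 204), (256, 14, 132, 212), (264, 14, 131, 210), (272, 14, 132, 184), (280, 14, 133, 196), (288, 16, 127, 207), (296, 12, 159, 170), (304, 11, 161, 197)]
120 [(200, 12, 157, 143), (208, 12, 158, 108), (216, 14, 133, 219), (224, 14, 131, 196), (232, 14, 131, 211), (240, 15, 132, 201), (248, 14, 131, 206), (256, 14, 130, 215), (264, 15, 131, 195), (272, 14, 130, 188), (280, 14, 131, 204), (288, 12, 155, 236), (296, 12, 153, 236), (304, 12, 156, 232)]
150 [(200, 11, 152, 149), (208, 12, 149, 125), (216, 14, 131, 216), (224, 14, 131, 196), (232, 14, 129, 213), (240, 14, 131, 203), (248, 14, 131, 207), (256, 14, 131, 203), (264, 14, 132, 197), (272, 14, 131, 193), (280, 14, 131, 209), (288, 12, 155, 237), (296, 13, 154, 237), (304, 12, 155, 230)]
180 [(200, 12, 157, 128), (208, 14, 131, 216), (216, 14, 130, 215), (224, 15, 131, 197), (232, 14, 131, 212), (240, 14, 131, 206), (248, 14, 132, 207), (256, 14, 131, 200), (264, 14, 131, 201), (272, 14, 129, 197), (280, 14, 133, 204), (288, 12, 154, 142), (296, 11, 157, 143), (304, 11, 158, 134)]
200 [(200, 12, 158, 110), (208, 14, 131, 216), (216, 14, 131, 214), (224, 14, 131, 198), (232, 14, 131, 212), (240, 14, 132, 207), (248, 14, 131, 195), (256, 14, 131, 202), (264, 14, 131, 202), (272, 14, 131, 199), (280, 11, 158, 152), (288, 12, 158, 142), (296, 11, 156, 144), (304, 11, 158, 136)]
```

```bash
cat >> h.py <<'E'
def wedge(name,new=True):
    c=calibration("wrist")
    if new: cv2.imwrite(name,capture("wrist"))
    h=cv2.cvtColor(cv2.imread(name),cv2.COLOR_BGR2HSV);m=cv2.inRange(h,(13,100,80),(35,145,255))
    m[215:]=0;m[:,:170]=0;m[:,350:]=0
    cs,_=cv2.findContours(cv2.morphologyEx(m,cv2.MORPH_OPEN,np.ones((3,3))),cv2.RETR_EXTERNAL,cv2.CHAIN_APPROX_NONE)
    k=max(cs,key=lambda q:(cv2.pointPolygonTest(q,(250,190),False)>=0)*1e6+cv2.contourArea(q))
    m[:]=0;cv2.drawContours(m,[k],-1,255,-1)
    print("top row",k[:,0,1].min(),"area",cv2.contourArea(k))
    for r in range(k[:,0,1].min()+6,215,16):
        u=np.where(m[r])[0];a=wcast(c,[(u[0],r),(u[-1],r)],8);print(r,u[0],u[-1],a[:,:2].round(1).tolist(),"mid x",a[:,0].mean().round(1))
    print("tip y",wcast(c,[(k[k[:,0,1].argmin(),0])],2).round(1).tolist())
E
python3 - <<'E'
from h import *
wedge("pics/w5.png",False)
E
```

```text
top row 0 area 14770.5
6 225 283 [[604.2, -117.2], [636.4, -117.2]] mid x 620.3
22 222 289 [[602.7, -127.1], [639.6, -127.1]] mid x 621.2
38 221 282 [[602.3, -136.8], [635.6, -136.9]] mid x 619.0
54 219 280 [[601.3, -146.1], [634.5, -146.3]] mid x 617.9
70 217 284 [[600.3, -155.3], [636.6, -155.4]] mid x 618.4
86 215 289 [[599.2, -164.2], [639.4, -164.3]] mid x 619.3
102 213 287 [[598.0, -173.1], [638.3, -173.2]] mid x 618.2
118 212 286 [[597.4, -182.0], [637.8, -182.1]] mid x 617.6
134 210 285 [[596.2, -190.8], [637.4, -190.9]] mid x 616.8
150 209 283 [[595.4, -199.7], [636.4, -199.8]] mid x 615.9
166 208 282 [[594.6, -208.7], [636.0, -208.8]] mid x 615.3
182 207 280 [[593.8, -217.8], [635.0, -217.9]] mid x 614.4
198 206 278 [[592.8, -227.2], [634.1, -227.2]] mid x 613.4
214 205 277 [[591.8, -236.9], [633.7, -236.8]] mid x 612.7
tip y [[604.1, -110.8, 2.0]]
```

arm_command --pt "3 0 0 0 0 0 0" --pt "3 0 0 0 0 0 0" --pt "3 0 0 0 0 0 0" --pt "3 0 0 0 0 0 0" --pt "3 0 0 0 0 0 0" --pt "3 0 0 0 0 0 0" --pt "3 0 0 0 0 0 0" --pt "3 0 0 0 0 0 0" --pt "0 0 0 0 0 0 0"

```text
time: 14.4
tcp_pos: [621.7, -226.8, -30.9]
tool_rot: [0.707, 0.707, 0.0, -0.0]
force: [0.4, -0.3, 0.5]
gripper_width: 0.5
gripper_force: 0.0
```

Run:
```python
from h import *
wedge("pics/w6.png");print(np.round(read_state()["force"],2))
```

```text
top row 3 area 15217.0
9 206 267 [[593.6, -93.4], [627.5, -94.3]] mid x 610.5
25 206 276 [[593.8, -103.5], [632.4, -104.2]] mid x 613.1
41 205 276 [[593.4, -113.1], [632.3, -113.7]] mid x 612.9
57 204 276 [[593.0, -122.5], [632.3, -123.1]] mid x 612.7
73 204 276 [[593.1, -131.7], [632.3, -132.2]] mid x 612.7
89 203 277 [[592.6, -140.7], [632.8, -141.1]] mid x 612.7
105 203 277 [[592.5, -149.6], [632.9, -149.9]] mid x 612.7
121 203 277 [[592.4, -158.5], [632.9, -158.7]] mid x 612.7
137 203 277 [[592.3, -167.3], [633.0, -167.5]] mid x 612.6
153 203 277 [[592.1, -176.3], [633.1, -176.4]] mid x 612.6
169 203 277 [[591.8, -185.3], [633.2, -185.4]] mid x 612.5
185 204 277 [[592.0, -194.5], [633.4, -194.5]] mid x 612.7
201 204 276 [[591.7, -203.9], [633.0, -203.9]] mid x 612.3
tip y [[602.4, -87.7, 2.0]]
[-0.29 -0.64 -0.03]
```

The wedge is now square (yaw about 0, x 612.7, tip y -88). I keep pushing under the foot.

arm_command --pt "3 0 0 0 0 0 0" --pt "3 0 0 0 0 0 0" --pt "3 0 0 0 0 0 0" --pt "3 0 0 0 0 0 0" --pt "3 0 0 0 0 0 0" --pt "3 0 0 0 0 0 0" --pt "3 0 0 0 0 0 0" --pt "3 0 0 0 0 0 0" --pt "3 0 0 0 0 0 0" --pt "3 0 0 0 0 0 0" --pt "3 0 0 0 0 0 0" --pt "3 0 0 0 0 0 0" --pt "0 0 0 0 0 0 0"

```text
time: 15.53
tcp_pos: [621.8, -190.9, -30.9]
tool_rot: [0.707, 0.707, 0.0, -0.0]
force: [0.3, 0.3, 0.7]
gripper_width: 0.4
gripper_force: 0.0
```

Run:
```python
from h import *
wedge("pics/w7.png");print(np.round(read_state()["force"],2))
```

```text
top row 0 area 15896.5
6 195 291 [[587.3, -55.0], [640.9, -56.0]] mid x 614.1
22 204 285 [[592.7, -65.6], [637.4, -66.2]] mid x 615.1
38 206 277 [[594.0, -75.4], [632.9, -76.0]] mid x 613.5
54 205 276 [[593.6, -84.8], [632.3, -85.4]] mid x 613.0
70 205 277 [[593.7, -94.0], [632.9, -94.5]] mid x 613.3
86 204 277 [[593.2, -103.0], [632.9, -103.5]] mid x 613.0
102 204 277 [[593.1, -112.0], [632.9, -112.3]] mid x 613.0
118 204 277 [[593.0, -120.9], [633.0, -121.1]] mid x 613.0
134 204 277 [[592.9, -129.7], [633.0, -129.9]] mid x 613.0
150 204 277 [[592.7, -138.6], [633.1, -138.8]] mid x 612.9
166 204 277 [[592.5, -147.7], [633.3, -147.7]] mid x 612.9
182 204 277 [[592.2, -156.8], [633.4, -156.8]] mid x 612.8
198 204 277 [[591.8, -166.2], [633.6, -166.1]] mid x 612.7
214 205 277 [[591.9, -175.9], [633.8, -175.7]] mid x 612.9
tip y [[584.1, -48.3, 2.0]]
[-0.53 -0.41 -0.11]
```

arm_command --pt "1.5 0 0 0 0 0 0" --pt "1.5 0 0 0 0 0 0" --pt "1 0 0 0 0 0 0" --pt "1 0 0 0 0 0 0" --pt "1 0 0 0 0 0 0" --pt "0 0 0 0 0 0 0"

```text
time: 16.08
tcp_pos: [621.7, -185.8, -30.8]
tool_rot: [0.707, 0.707, 0.0, -0.0]
force: [-0.0, -0.0, 0.1]
gripper_width: 0.1
gripper_force: 0.0
```

arm_command --pt "1 0 0 0 0 0 0" --pt "1 0 0 0 0 0 0" --pt "1 0 0 0 0 0 0" --pt "1 0 0 0 0 0 0" --pt "0 0 0 0 0 0 0"

```text
time: 16.5
tcp_pos: [621.7, -181.7, -30.8]
tool_rot: [0.707, 0.707, 0.0, -0.0]
force: [0.3, -0.1, -0.1]
gripper_width: 0.2
gripper_force: 0.0
```

arm_command --pt "1 0 0 0 0 0 0" --pt "1 0 0 0 0 0 0" --pt "1 0 0 0 0 0 0" --pt "1 0 0 0 0 0 0" --pt "0 0 0 0 0 0 0"

```text
time: 16.92
tcp_pos: [621.7, -177.7, -30.8]
tool_rot: [0.707, 0.707, 0.0, -0.0]
force: [0.2, 0.5, -0.9]
gripper_width: 0.1
gripper_force: 0.0
```

Still free (tip about -39). I continue.

arm_command --pt "1 0 0 0 0 0 0" --pt "1 0 0 0 0 0 0" --pt "1 0 0 0 0 0 0" --pt "1 0 0 0 0 0 0" --pt "0 0 0 0 0 0 0"

```text
time: 17.33
tcp_pos: [621.7, -173.7, -30.8]
tool_rot: [0.707, 0.707, 0.0, -0.0]
force: [-0.0, 0.1, 0.0]
gripper_width: 0.6
gripper_force: 0.0
```

arm_command --pt "1 0 0 0 0 0 0" --pt "1 0 0 0 0 0 0" --pt "1 0 0 0 0 0 0" --pt "1 0 0 0 0 0 0" --pt "0 0 0 0 0 0 0"

```text
time: 17.75
tcp_pos: [621.7, -171.4, -30.6]
tool_rot: [0.708, 0.707, -0.001, 0.001]
force: [0.4, -2.0, -0.5]
gripper_width: 0.6
gripper_force: 1.2
```

arm_command --pt "0.5 0 0 0 0 0 0" --pt "0.5 0 0 0 0 0 0" --pt "0 0 0 0 0 0 0" --pt "0 0 0 0 0 0 0"

```text
time: 18.08
tcp_pos: [621.7, -171.3, -30.5]
tool_rot: [0.708, 0.706, -0.001, 0.001]
force: [0.8, -5.2, -1.0]
gripper_width: 0.8
gripper_force: 2.6
```

Run:
```python
from h import *
wedge("pics/w8.png")
for _ in range(3): capture("scene");print(np.round(read_state()["force"],2),np.round(read_state()["tcp_pos"],1))
```

```text
top row 0 area 19897.0
6 170 349 [[572.8, -33.8], [674.8, -33.1]] mid x 623.8
22 170 349 [[573.2, -44.1], [674.3, -43.5]] mid x 623.8
38 170 338 [[573.5, -54.0], [667.4, -54.2]] mid x 620.5
54 202 286 [[592.1, -65.0], [637.9, -65.6]] mid x 615.0
70 205 278 [[593.8, -74.3], [633.5, -74.8]] mid x 613.6
86 205 278 [[593.8, -83.3], [633.5, -83.8]] mid x 613.6
102 205 278 [[593.7, -92.3], [633.5, -92.7]] mid x 613.6
118 204 278 [[593.1, -101.1], [633.5, -101.5]] mid x 613.3
134 205 278 [[593.5, -110.0], [633.6, -110.3]] mid x 613.5
150 204 278 [[592.7, -118.9], [633.7, -119.1]] mid x 613.2
166 205 278 [[593.0, -127.9], [633.8, -128.1]] mid x 613.4
182 205 278 [[592.7, -137.1], [633.9, -137.2]] mid x 613.3
198 205 278 [[592.3, -146.5], [634.1, -146.5]] mid x 613.2
214 206 278 [[592.4, -156.2], [634.3, -156.2]] mid x 613.3
tip y [[570.8, -27.1, 2.0]]
[-0.62 -4.63 -0.47] [ 621.7 -171.4  -30.5]
[ 0.24 -5.21 -0.72] [ 621.7 -171.3  -30.5]
[ 0.25 -5.48 -0.59] [ 621.7 -171.3  -30.5]
```

The wedge bears on the foot at about 5 N: tip y about -32, so about 6 mm of wedge at the leg's outer edge. I seat it slightly more, then back off and rise.

arm_command --pt "0.5 0 0 0 0 0 0" --pt "0 0 0 0 0 0 0" --pt "0 0 0 0 0 0 0"

```text
time: 18.53
tcp_pos: [621.7, -171.3, -30.5]
tool_rot: [0.708, 0.706, -0.001, 0.002]
force: [0.9, -5.2, -1.4]
gripper_width: 0.4
gripper_force: 2.9
```

arm_command --pt "-5 0 0 0 0 0 0" --pt "-10 0 0 0 0 0 0" --pt "-10 0 -10 0 0 0 0" --pt "0 0 -35 0 0 0 0" --pt "0 0 -35 0 0 0 0" --pt "0 0 -35 0 0 0 0" --pt "0 0 -35 0 0 0 0" --pt "0 0 -10 0 0 0 0" --pt "0 0 0 0 0 0 0" --pt "0 0 0 0 0 0 0"

```text
time: 19.37
tcp_pos: [621.3, -193.4, 129.3]
tool_rot: [0.707, 0.707, 0.0, -0.0]
force: [-0.1, -0.2, -0.1]
gripper_width: 0.8
gripper_force: 0.0
```

Run:
```python
from h import *
s=read_state();print(np.round(s["tcp_pos"],1),np.round(s["force"],2))
c=calibration("wrist");w=capture("wrist");cv2.imwrite("pics/w9.png",w)
t=capture("top");cv2.imwrite("pics/top9.png",t)
sc=capture("scene");cv2.imwrite("pics/s9.png",sc)
k=pale(t,(290,172));ct=calibration("top");print(cv2.contourArea(k))
h=cv2.cvtColor(t,cv2.COLOR_BGR2HSV);a=cv2.imread("pics/top0.png")
print("left/far slab edge shift", [int(x) for x in cv2.absdiff(a,t)[160:245,195:230].max(2).max(1)][:14])
p=cv2.phaseCorrelate(np.float32(cv2.cvtColor(a[160:245,165:225],6)),np.float32(cv2.cvtColor(t[160:245,165:225],6)));print(p)
o=np.zeros((600,800,3),np.uint8);o[:384,:512]=w;o[384:,:432]=cv2.resize(sc[190:286,140:332],(432,216));o[384:,432:]=cv2.resize(t[130:238,180:364],(368,216));cv2.imwrite("pics/c9.png",o)
```

```text
[ 621.3 -193.4  129.3] [-0.08 -0.16 -0.09]
2190.0
left/far slab edge shift [17, 17, 17, 17, 16, 17, 18, 16, 20, 19, 20, 20, 19, 19]
((-0.014855308001003209, -0.060193684991524776), 0.8983795292289168)
```

View pics/c9.png

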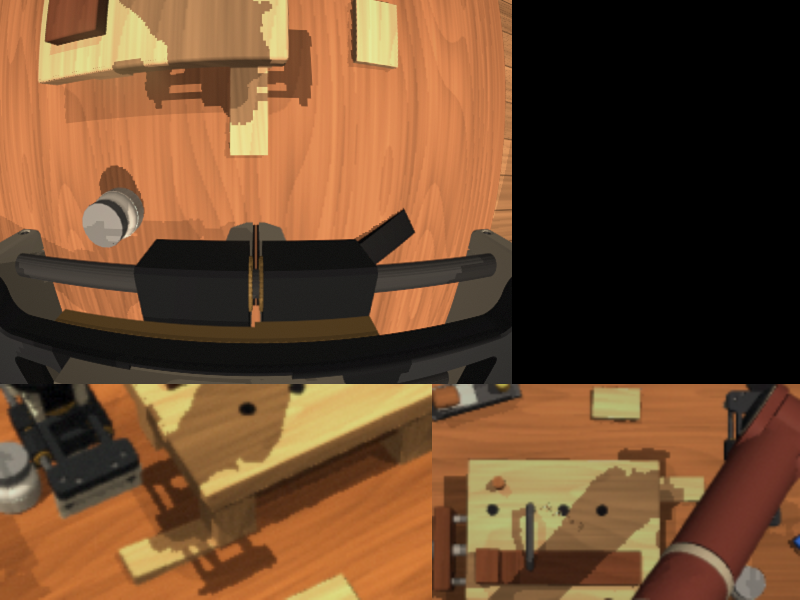

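View: the wedge (248,140) runs square under the short leg, the bench has not moved, and the offcut and jar stand as they were. Now I go over the corner and press.

arm_command --pt "10 0 0 0 0 0 0" --pt "20 0 0 0 0 0 0" --pt "25 0 0 0 0 0 0" --pt "25 0 0 0 0 0 0" --pt "25 0 0 0 0 0 0" --pt "25 -2 0 0 0 0 0" --pt "15 -1 0 0 0 0 0" --pt "5 0 10 0 0 0 0" --pt "0 0 12 0 0 0 0" --pt "0 0 10 0 0 0 0" --pt "0 0 6 0 0 0 0" --pt "0 0 4 0 0 0 0" --pt "0 0 3 0 0 0 0" --pt "0 0 2 0 0 0 0" --pt "0 0 1 0 0 0 0" --pt "0 0 1 0 0 0 0" --pt "0 0 0 0 0 0 0"

```text
time: 20.93
tcp_pos: [619.0, -43.7, 80.4]
tool_rot: [0.707, 0.707, 0.0, 0.0]
force: [0.9, 0.6, 0.2]
gripper_width: 0.4
gripper_force: 0.0
```

arm_command --pt "0 0 1 0 0 0 0" --pt "0 0 1 0 0 0 0" --pt "0 0 1 0 0 0 0" --pt "0 0 1 0 0 0 0" --pt "0 0 0.5 0 0 0 0" --pt "0 0 0.5 0 0 0 0" --pt "0 0 0 0 0 0 0"

```text
time: 21.52
tcp_pos: [618.8, -43.5, 76.0]
tool_rot: [0.707, 0.707, 0.0, -0.0]
force: [-1.0, 0.6, 4.9]
gripper_width: 0.4
gripper_force: 2.3
```

arm_command --pt "0 0 0.5 0 0 0 0" --pt "0 0 0.5 0 0 0 0" --pt "0 0 0 0 0 0 0" --pt "0 0 0 0 0 0 0" --pt "0 0 0 0 0 0 0" --pt "0 0 0 0 0 0 0" --pt "0 0 0 0 0 0 0"

```text
time: 22.1
tcp_pos: [618.8, -43.5, 75.9]
tool_rot: [0.707, 0.707, 0.0, -0.0]
force: [-3.6, -0.3, 9.9]
gripper_width: 0.4
gripper_force: 4.6
```

Firm: 10 N and no sinking (76.0 → 75.9). The reported TCP lies 36 mm below the real tips, so before deciding on the press, I check the geometry to see where the body and grasp point really are.

Run:
```python
from h import *
c=calibration("scene")
t=np.array([620.9,-287.7,98.7])
for dz in(84,120): print(dz,proj(c,t+[[94,37,dz],[94,-37,dz]]).round(1).tolist(),"obs (156,262),(120,280)")
t=np.array([621.3,-193.4,129.3]) # s9: obs crop->scene px
for dz in(84,120): print(dz,proj(c,t+[[94,37,dz],[94,-37,dz]]).round(1).tolist(),"obs",[(140+140*192/432,190+(483-384)*96/216),(140+62*192/432,190+(516-384)*96/216)])
print(proj(c,t+[[45,0,36],[45,0,0]]).round(1))
```

```text
84 [[163.9, 279.0], [126.0, 296.5]] obs (156,262),(120,280)
120 [[160.4, 268.2], [121.2, 285.9]] obs (156,262),(120,280)
84 [[207.8, 248.8], [171.4, 265.3]] obs [(202.22222222222223, 234.0), (167.55555555555554, 248.66666666666666)]
120 [[205.7, 237.2], [168.1, 253.9]] obs [(202.22222222222223, 234.0), (167.55555555555554, 248.66666666666666)]
[[183.2 253.6]
 [185.7 263.9]]
```

The body also sits 36 mm higher, so the gripper has its documented shape and only the reported TCP is off. The true grasp point was about 131 mm up, so the press counts. I withdraw straight up.

arm_command --pt "0 0 -2 0 0 0 0" --pt "0 0 -8 0 0 0 0" --pt "0 0 -25 0 0 0 0" --pt "0 0 -35 0 0 0 0" --pt "-10 0 -30 0 0 0 0" --pt "-25 0 0 0 0 0 0" --pt "-35 0 0 0 0 0 0" --pt "-35 0 0 0 0 0 0" --pt "-25 0 0 0 0 0 0" --pt "-10 0 0 0 0 0 0" --pt "0 0 0 0 0 0 0" --pt "0 0 0 0 0 0 0"

```text
time: 23.1
tcp_pos: [618.9, -182.2, 174.0]
tool_rot: [0.707, 0.707, 0.001, -0.001]
force: [0.9, -0.2, -0.1]
gripper_width: 0.6
gripper_force: 0.0
```

Run:
```python
from h import *
s=read_state();print(np.round(s["tcp_pos"],1),np.round(s["force"],2))
g=lambda i:np.float32(cv2.cvtColor(i,6))
a=cv2.imread("pics/s9.png");b=capture("scene")
for n,(r0,r1,c0,c1) in dict(wedge=(248,264,194,238),slabfar=(195,230,290,345),neck=(140,185,270,345)).items():
    print(n,cv2.phaseCorrelate(g(a[r0:r1,c0:c1]),g(b[r0:r1,c0:c1])))
m=cv2.imread("pics/scene0.png")
for n,(r0,r1,c0,c1) in dict(neck=(140,185,270,345),offcut=(270,312,255,310),plane=(215,280,335,405),mallet=(110,190,350,400)).items():
    print("vs start",n,cv2.phaseCorrelate(g(m[r0:r1,c0:c1]),g(b[r0:r1,c0:c1])))
```

```text
[ 618.9 -182.2  174. ] [ 0.86 -0.18 -0.07]
wedge ((-1.2454128286691244, -0.09780977701466043), 0.3061167034837935)
slabfar ((0.03370199206345603, 0.05493608613541312), 0.998384038441711)
neck ((0.5896685352239359, 0.5425830134870111), 0.9510098874127423)
vs start neck ((0.4771544308842337, 0.506015887524935), 0.9629598792747215)
vs start offcut ((-0.020262209016916444, 0.4772757502052585), 1.0221374693623295)
vs start plane ((-0.014439452659075869, -0.012491991455881646), 0.9695753567380669)
vs start mallet ((0.030399321818393332, 0.02626815205137234), 0.9955428997278214)
```

Run:
```python
from h import *
def butt(im,c):
    h=cv2.cvtColor(im,cv2.COLOR_BGR2HSV);m=cv2.inRange(h,(13,60,80),(35,145,255));m[225:]=0;m[:,:225]=0;m[:,275:]=0
    r=[y for y in range(80,225) if (m[y]>0).sum()>20];u=np.where(m[r[-1]-8])[0]
    print(r[-1],wcast(c,[(u[0],r[-1]),(u[-1],r[-1])],16).round(1).tolist())
c=calibration("wrist");butt(capture("wrist"),c)
c9=dict(c);c9["origin"]=np.array(c["origin"])+np.array([621.3,-193.4,129.3])-read_state()["tcp_pos"];butt(cv2.imread("pics/w9.png"),c9)
```

```text
Traceback (most recent call last):
IndexError: index 0 is out of bounds for axis 0 with size 0
```

Run:
```python
from h import *
def butt(im,c):
    s=cv2.cvtColor(im,cv2.COLOR_BGR2HSV)[:,:,1].astype(int)
    col=np.median(s[:,238:262],axis=1);r=np.where((col[60:210]<145))[0]+60
    row=s[r[-1]-10];u=np.where(row[215:290]<145)[0]+215
    print(r[0],r[-1],u[0],u[-1],wcast(c,[(u[0],r[-1]),(u[-1],r[-1])],16).round(1).tolist())
c=calibration("wrist");butt(capture("wrist"),c)
c9=dict(c);c9["origin"]=np.array(c["origin"])+np.array([621.3,-193.4,129.3])-read_state()["tcp_pos"];butt(cv2.imread("pics/w9.png"),c9)
```

```text
60 161 234 268 [[592.7, -161.6, 16.0], [634.2, -161.5, 16.0]]
60 155 230 267 [[593.6, -162.1, 16.0], [633.0, -162.0, 16.0]]
```

The wedge did not move under the press, and the bench is steady. I hand in.

```bash
python3 -c "
from workcell import *
print(finish_job())"
```

```text
the job is handed in; nothing more can be done
None
```

I pushed the wedge snug under the short leg; the bench took a 10 N press above it without sinking, the arm is clear of everything, and the job is handed in with no verdict returned (the reported TCP sat about 36 mm below the real fingertips, which I corrected for by touch).

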